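# Tip a post offcut onto the planing board

### The arm

A 7-joint arm with a two-finger parallel gripper is mounted at the origin on the work surface. World frame = base frame: x ahead of the robot, y to its left, z up, the work surface at z = 0. Lengths are in m, angles in degrees, forces in N, time in s.
With the tool pointing down it reaches from about 0.35 to 0.9 m from the base axis. Payload 8.1 kg.
Tool frame: the origin (TCP) lies between the finger pads; the fingertips stand 17 mm ahead of it and the grasp point (between the pads) lies 2 mm behind it (manip.tip_reach is the distance from the TCP to the fingertips, in m); z points along the fingers, y is the line along which they close (so a half turn about z gives the same grasp; the last joint's range is limited). The gripper opens to 85 mm and grips with 20 to 120 N. Pads are 22 mm wide; open, the fingers measure 114 mm over their backs; the gripper's body (76 mm by 85 mm) begins 54 mm behind the grasp point. The pads swing forward as they close: fully open they stand 13 mm farther back than shut.
Start: joints at [69.58, 24.895, 1.432, 90.138, -0.665, 64.973, -4.303], TCP at [0.157, -0.605, 0.212] pointing down, gripper open.
Joint ranges: [-149.89, 149.89], [-25.12, 119.58], [-72.63, 75.52], [4.76, 147.25], [-75.54, 255.54], [6.69, 114.76], [-157.13, 157.13]. Speed limits (degrees/s): [127.2, 127.2, 172.46, 172.46, 180, 180, 180].

### API

Orientations are given as a 3x3 rotation matrix whose columns are the frame's x, y, z axes.
In Python, from rig import manip, observe, read_camera, calibration, workorder gives the robot as it stands. Calls block until the motion is done:
- manip.move_to(position, orientation): joint-space move of the TCP to a pose.
- manip.move_straight(position, rotation=None, v=0.15, force_limit=None): straight line of the TCP; rotation=None keeps the orientation; v is the mean speed in m/s. With force_limit (N) it stops when the force on the tool has changed by that much, and returns True; else False.
- manip.move_j(angles): joint-space move.
- manip.set_gripper(opening, force=None): opening from 0.0 (shut) to 1.0 (fully open); force is the grip in N (None keeps the last); returns when the fingers have stopped.
- manip.hold(seconds).
- manip.inverse_kinematics(position, orientation): joint angles nearest the present ones, or None.
- observe(): the state.
- read_camera(name): name is "scene" or "top" or "wrist"; returns (picture, depth): 480x640x3 uint8, blue, green, red; 480x640 float32, m along the optical axis (not along the pixel's ray), 0 where there is no reading.
- calibration(name): a dict with "intrinsics" (3x3 intrinsics, pixels), "origin" and "rotation" of the camera in the world. Camera axes: x right, y down, z forward; pixel columns grow to the right and rows downward; lengths in m; the calibration is good to about 2 mm. A picture is of the moment at which its call begins: read the wrist's pose just before it. calibration takes no time and is no camera call; for the wrist camera it gives the pose at the moment of the call.
A pose or a line that the arm cannot do raises manip.IKError and nothing moves.
- workorder.job_done(): hands the job in; it is judged then, once.
The state is a dict: "clock": time; "joint_pos": joint angles; "dq": joint speeds; "joint_torque": joint torques, N m; "ee_pos": TCP position; "orientation": TCP orientation; "contact_force": force on the tool from outside, world axes, zero at the start; "moment": the same for the moment, N m; "gripper_width": opening from 0.0 (shut) to 1.0 (fully open); "grip_force": force on a finger pad.
Only numpy, scipy, OpenCV 4.12 (cv2) and the standard library are available. Lean on these libraries where they do the work, as an engineer would, in place of code of your own. Each camera call takes 0.05 s, during which the arm holds its last target. There are 200 camera calls.

### The job

The post offcut stands on end in front of the planing board. Push its foot up against the board's front edge, then push high on it so that it tips over that edge and lies on its side on the board, and slide it along until its end is pressed firmly home, flush against the fence near its middle. Press only until you feel it seat (about 8 N on the fence; never 25 N on the wood): the fence is held by friction and must stay where it is set; leave the other things alone.

Things in the scene. Friction and masses are not known exactly. Their poses are not given: they have to be found in the camera images.
- post: Squared softwood post offcut, 90 mm (its x) by 100 mm (its y) by 140 mm tall (its z), 0.4 to 0.8 kg, too wide to grip; friction coefficient on bench and board between about 0.5 and 0.7. Stands on end on the bench (z = 0) in front of the board, its x axis roughly along the board's x. Origin at the centre of its lower end; its z axis points up while it stands and towards the fence when it lies as wanted
- post_top (a point): Centre of the post's upper end, 140 mm from its origin along its z; the end that meets the fence when it lies down. Tipping: the post balances when tipped by about 35 degrees and then falls over by itself. Until then it swings about the board's upper front edge, so its pushed face rises as it tips: a finger that follows that arc meets only a few newtons, one that drives straight on rubs down the face and jams at over 25 N
- board: Plywood planing board fixed to the bench, 280 mm long (x) by 220 mm wide (y), 15 mm thick. Origin at bench height (z = 0) in the middle of its front edge, which is the stop for the post's foot; its x axis points level from that edge over the board to the fence, its y axis to the left along the edge, z up. Immovable
- fence: Dark hardwood fence bar across the board, 190 mm wide (y), 35 mm thick (x), 30 mm tall, with two knurled nuts. Origin in the middle of the lower edge of its working face, 180 to 220 mm from the board's front edge; same axes as the board, its body lies on the +x side of the origin. Held in its slots by friction: slips along x if pushed with more than about 16 N
- pencil: Flat carpenter's pencil 150 mm long, lying along the board near its left edge; leave alone. Origin under its middle
- tin: Tin 84 mm across, 100 mm tall, beside the board's right edge; leave alone. Origin under its middle
- screwdriver: Screwdriver lying on the bench to the right of the post; leave alone. Origin under its middle
- glue: Glue bottle 60 mm across, 170 mm tall, standing on the bench; leave alone. Origin under its middle
- hammer: Hammer lying on the bench; leave alone. Origin under its middle
- tape: Tape measure 70 by 35 by 65 mm standing on the bench; leave alone. Origin under its middle
- offcut: Dark strip of wood 130 by 45 by 22 mm lying on the bench; leave alone. Origin under its middle

How it is judged (in metres and radians):
On the way, in this order (a step that is already met when the one before it is completed fails the run):
1. the standing post's foot is pressed against the board's front edge (contact force between post and board above 1 N and angle between post's own z axis and vertical below 0.12 rad and x of post in the frame of board between -0.058 and -0.038 m), for 0.1 s.
2. the post lies on its side on the board (angle between post's own z axis and vertical between 1.5 and 1.64 rad and z of post in the frame of board between 0.054 and 0.066 m), for 0.2 s.
3. the lying post's end is pressed against the fence with more than 3 N (all of step 2 and contact force between post and fence above 3 N), for 0.2 s.
At the end, for the whole second after the job is handed in: The post lies at rest on its side on the board, its former upper end within 3 mm of the fence and flush with it (within 0.03 rad), no more than 35 mm off the fence's middle, and the fence is within 2.5 mm of where it was set (all of step 2 and x of post_top in the frame of fence between -0.003 and 0.003 m and angle between the z axis of post and the x axis of fence, either way round below 0.03 rad and y of post in the frame of fence between -0.035 and 0.035 m and distance of fence from where it was at the start of the episode below 0.0025 m and linear speed of post below 0.01 m/s and angular speed of post below 0.05 rad/s); the robot touches nothing.
It fails at once if the post is pushed with more than 25 N (contact force between the fingers and post above 25 N).
It fails at once if the arm itself pushes the post with more than 25 N (contact force between the arm and post above 25 N).
It fails at once if the fence is shifted by more than 2.5 mm (distance of fence from where it was at the start of the episode above 0.0025 m).
It fails at once if a bystander is shifted by more than 15 mm (distance of any of pencil, tin, screwdriver, glue, hammer, tape, offcut from where it was at the start of the episode above 0.015 m).
It also fails if it takes over 72 s, if anything falls off the work surface, if the arm or the gripper's body presses on something with over 40 N, if the wrist force passes 120 N, or if a joint passes its speed limit or range.

## Working session

There is one attempt and no reset: what is moved stays moved. The work goes in short steps, each a Python script; the robot and the scene stay as the last script left them, time stands still between calls to the robot, and variables do not carry over. Pictures are saved under pics/ and viewed, at most 10 in all, crops included, and the job is handed in when it is done.

```bash
ls; mkdir -p pics
python3 - <<'E'
from rig import *
import cv2,numpy as np
for n in("scene","top"):
    p,d=read_camera(n);cv2.imwrite(f"pics/{n}0.png",p);np.save(f"pics/{n}0.npy",d)
    c=calibration(n);print(n,c)
s=observe();print(s)
E
```

```text
pics
scene {'intrinsics': array([[453.25781485,   0.        , 314.90899258],
       [  0.        , 453.25781485, 239.44195582],
       [  0.        ,   0.        ,   1.        ]]), 'origin': array([ 1.11101908, -0.29788515,  1.00454883]), 'rotation': array([[ 5.32879543e-01,  7.00063593e-01, -4.75342359e-01],
       [ 8.46191109e-01, -4.40848875e-01,  2.99354099e-01],
       [ 1.27615402e-05, -5.61750153e-01, -8.27306935e-01]])}
top {'intrinsics': array([[449.77768501,   0.        , 323.86988395],
       [  0.        , 449.77768501, 237.83745271],
       [  0.        ,   0.        ,   1.        ]]), 'origin': array([0.45601264, 0.00756692, 1.40355779]), 'rotation': array([[ 0.01120473, -0.99334088,  0.11466626],
       [-0.99989717, -0.01010391,  0.01017687],
       [-0.00895052, -0.1147685 , -0.99335194]])}
{'clock': 0.1, 'joint_pos': array([69.58059848, 24.92991834,  1.43092159, 90.18398484, -0.66372889,
       64.97257709, -4.30276333]), 'dq': array([ 0.04545091, -0.06678012,  0.00141458, -0.16838228, -0.02266232,
        0.06402789, -0.02171066]), 'joint_torque': array([ 5.07618402e-03, -6.71753812e+01,  1.02842074e+00, -3.16904819e+01,
        1.56194391e-02,  7.10774388e-03,  3.18545105e-06]), 'ee_pos': array([ 0.15674165, -0.60453762,  0.21133137]), 'orientation': array([[ 9.67984086e-01,  2.51011122e-01, -4.74783555e-04],
       [ 2.51011533e-01, -9.67983251e-01,  1.27943006e-03],
       [-1.38431354e-04, -1.35764408e-03, -9.99999069e-01]]), 'contact_force': array([-0.53856496, -0.76931604,  0.10407003]), 'moment': array([ 0.06762443, -0.0002293 ,  0.00091711]), 'grip_force': 0.0, 'gripper_width': 1.0030993484861994}
```

View pics/top0.png

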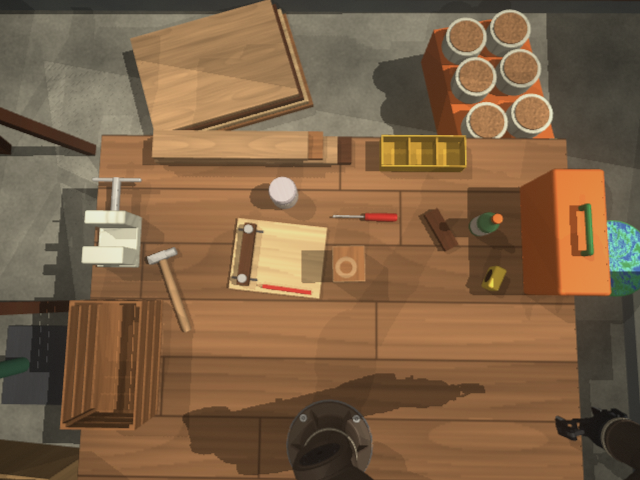

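View pics/scene0.png

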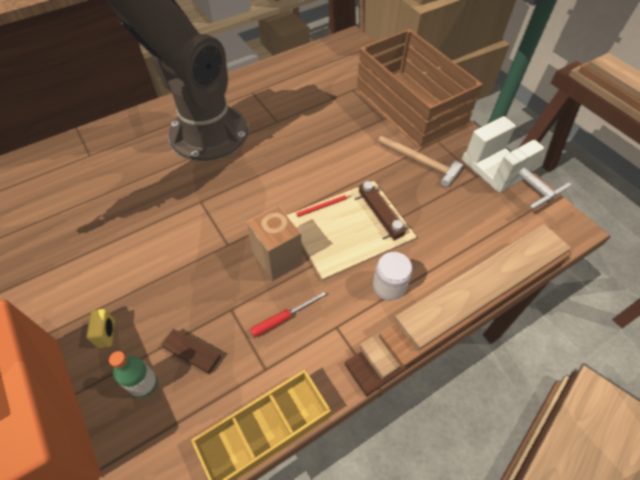

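The top view shows the board with corners at about (236,219), (327,228), (320,297) and (229,290). The fence is at its left end, around (244,255), and the post top is at about (333–366, 247–282). The board's x axis therefore points roughly along world +y. The tin is at (283,193), the pencil at (285,290) and the screwdriver at (365,216).

```bash
cat > h.py <<'E'
import cv2,numpy as np
def cloud(d,c):
    K=c["intrinsics"];v,u=np.indices(d.shape)
    P=np.stack([(u-K[0,2])/K[0,0]*d,(v-K[1,2])/K[1,1]*d,d],-1)
    return P@c["rotation"].T+c["origin"]
def ray(uv,c,z):
    K=c["intrinsics"];uv=np.atleast_2d(uv).astype(float)
    r=np.c_[(uv-K[:2,2])/[K[0,0],K[1,1]],np.ones(len(uv))]@c["rotation"].T
    return c["origin"]+r*((z-c["origin"][2])/r[:,2:])
def rect(m,c,z):
    n,l,s,_=cv2.connectedComponentsWithStats(m.astype(np.uint8))
    k=1+np.argmax(s[1:,4]);cs,_=cv2.findContours((l==k).astype(np.uint8),0,2)
    P=ray(cs[0][:,0],c,z)[:,:2]
    (ctr,sz,a)=cv2.minAreaRect((P*1000).astype(np.float32))
    return np.array(ctr)/1000,np.array(sz)/1000,a,s[k,4]
E
python3 - <<'E'
from rig import calibration
from h import *
c=calibration("top");p=cv2.imread("pics/top0.png").astype(int);d=np.load("pics/top0.npy")
W=cloud(d,c);b,g,r=p[...,0],p[...,1],p[...,2]
roi=np.zeros(d.shape,bool);roi[205:310,215:380]=1
print("bench z",np.median(W[310:350,300:360,2]))
print("post",rect(roi&(W[...,2]>.12)&(W[...,2]<.17),c,.14),np.median(W[250:256,338:362,2]))
# board incl. everything on it: convex hull of pale pixels
for th in(90,):
    hsv=cv2.cvtColor(p.astype(np.uint8),cv2.COLOR_BGR2HSV)
    print("hsv board",hsv[240,290],hsv[270,312],"bench",hsv[310,290],"fence",hsv[255,243],"post",hsv[252,350])
print("board z",np.median(W[235:275,270:295,2]))
m=roi&(b>105)&(r>190);print("pale",rect(m,c,.015))
f=roi&(W[...,2]>.032)&(W[...,2]<.09);f[:,280:]=0;print("fence",rect(f,c,.045))
dk=roi&(r<110);dk[:,270:]=0;print("dark",rect(dk,c,.045))
big=np.kron(1,p[195:310,210:385]).astype(np.uint8);cv2.imwrite("pics/crop1.png",cv2.resize(big,None,fx=4.5,fy=4.5,interpolation=2))
s=cv2.imread("pics/scene0.png")[160:320,230:430];cv2.imwrite("pics/crop2.png",cv2.resize(s,None,fx=3.7,fy=3.7,interpolation=2))
E
```

```text
bench z 0.0011734434805756866
post (array([ 0.53142474, -0.04814568]), array([0.09945638, 0.09066898]), 2.8933637142181396, np.int32(1140)) 0.14134861740344862
hsv board [ 19 106 227] [ 18 110 158] bench [ 14 139 174] fence [ 12 146 108] post [ 13 149 163]
board z 0.01603604236481526
pale (array([0.55432758, 0.16378137]), array([0.27957477, 0.22053798]), 84.36512756347656, np.int32(4175))
fence (array([0.56419678, 0.25842715]), array([0.03721421, 0.18939285]), 84.56746673583984, np.int32(756))
dark (array([0.56053064, 0.24471922]), array([0.1852498 , 0.07330641]), 1.8994715213775635, np.int32(464))
```

View pics/crop1.png

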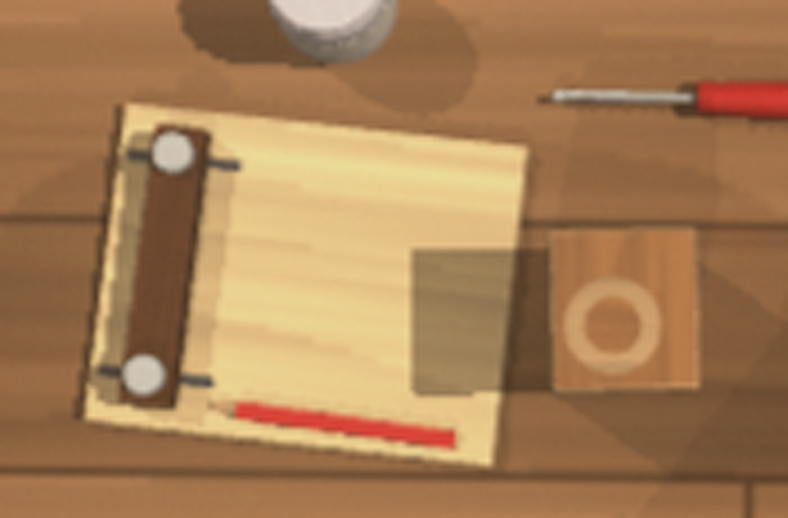

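Sizes match: board 280×220 (z=0.016), fence 190×37, post top 99×91 at z=0.141. The fence face is at board x≈0.2175. The post is at board (-0.073, 0.002), yawed about 7°. I'll push with the tool pitched 45° and two part-open fingers, which should square it against the edge.

```bash
cat >> h.py <<'E'
from rig import manip,observe,read_camera,calibration,workorder
A=np.radians(84.45);BX=np.array([np.cos(A),np.sin(A),0]);BY=np.array([-np.sin(A),np.cos(A),0]);Z=np.array([0,0,1.])
O=np.array([.5543,.1638,0])-.14*BX
def pose(x,y,z,p=45,flip=1,yaw=0):
    "TCP pose for front-upper fingertip corner at board coords x,y,z; tool pitched p deg below level"
    p=np.radians(p);c,s=np.cos(np.radians(yaw)),np.sin(np.radians(yaw))
    bx=c*BX+s*BY;by=-s*BX+c*BY
    tz=np.cos(p)*bx-np.sin(p)*Z;up=np.sin(p)*bx+np.cos(p)*Z
    ty=by*flip;tx=np.cross(ty,tz)
    tip=O+x*BX+y*BY+z*Z-.011*up
    return tip-manip.tip_reach*tz,np.c_[tx,ty,tz]
def line(x,y,z,v=.05,fl=None,**k):
    P,R=pose(x,y,z,**k);return manip.move_straight(P,R,v=v,force_limit=fl)
def st(t=""):
    s=observe();R=s["orientation"];tz=R[:,2];bx=tz-tz[2]*Z;p=np.arctan2(-tz[2],np.linalg.norm(bx))
    bx/=np.linalg.norm(bx);up=np.sin(p)*bx+np.cos(p)*Z
    q=s["ee_pos"]+manip.tip_reach*tz+.011*up-O;f=s["contact_force"]
    print(t,"clk %.2f"%s["clock"],"corner",np.round([q@BX,q@BY,q[2]],4),"F",np.round([f@BX,f@BY,f[2]],2),"g",round(s["gripper_width"],2))
E
python3 - <<'E'
from h import *
print(manip.tip_reach)
for f in(1,-1):
    for a in((-.17,0,.3),(-.17,0,.022),(-.09,0,.022),(-.09,0,.12),(0,0,.16),(.08,0,.05)):
        j=manip.inverse_kinematics(*pose(*a,flip=f));print(f,a,None if j is None else np.round(j))
E
```

```text
0.017
1 (-0.17, 0, 0.3) [  24.   30.   19.   87.  -43.   96. -134.]
1 (-0.17, 0, 0.022) [  30.   48.   10.   98.  -46.   72. -117.]
1 (-0.09, 0, 0.022) [  26.   45.    7.  104.  -50.   66. -118.]
1 (-0.09, 0, 0.12) [  23.   37.   10.  103.  -48.   74. -125.]
1 (0, 0, 0.16) [  17.   31.    8.  107.  -50.   70. -132.]
1 (0.08, 0, 0.05) [  15.   39.   -1.  113.  -58.   54. -125.]
-1 (-0.17, 0, 0.3) [ 58.  33. -34.  84. -24.  85.  26.]
-1 (-0.17, 0, 0.022) [ 56.  52. -31.  95. -18.  60.  38.]
-1 (-0.09, 0, 0.022) [ 54.  51. -36. 102. -19.  52.  34.]
-1 (-0.09, 0, 0.12) [ 55.  43. -38. 100. -21.  60.  29.]
-1 (0, 0, 0.16) [ 52.  38. -44. 104. -23.  56.  23.]
-1 (0.08, 0, 0.05) [ 41.  46. -39. 111. -30.  39.  29.]
```

```bash
sed -i 's/flip=1/flip=-1/' h.py
python3 - <<'E'
from h import *
s=observe();manip.set_gripper(.6)
manip.move_straight(s["ee_pos"]+[.0,.0,.12],v=.2)
manip.move_to(*pose(-.19,0,.30));st("above")
line(-.175,0.002,.022,v=.12);st("low")
r=line(-.095,.002,.022,v=.03,fl=3);st(f"touch {r}")
p,d=read_camera("scene");cv2.imwrite("pics/s1.png",p)
E
```

```text
above clk 3.22 corner [-1.913e-01  1.000e-04  2.999e-01] F [-0.62  0.05  0.4 ] g 0.6
low clk 5.68 corner [-0.1751  0.0017  0.0224] F [-0.19  0.75  0.75] g 0.6
touch False clk 8.50 corner [-0.0951  0.002   0.022 ] F [-0.15  0.26  1.27] g 0.6
```

View pics/s1.png

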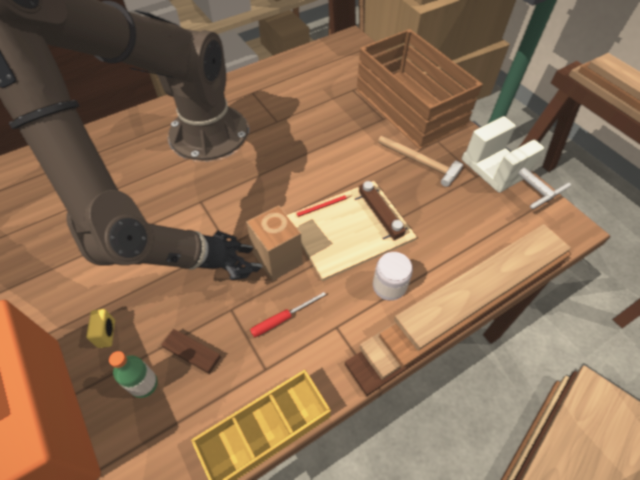

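The gripper is beside the post's foot at about (245,262) and the post hasn't clearly moved. The real tips sit further back than I modelled, so I'll carry on until force shows.

Run:
```python
from h import *
hit=False
for x in np.arange(-.085,-.035,.008):
    hit=line(x,.002,.022,v=.025,fl=9);st(f"{hit}")
    if hit:break
manip.hold(.4);st("held")
p,d=read_camera("scene");cv2.imwrite("pics/s2.png",p)
p,d=read_camera("top");cv2.imwrite("pics/t2.png",p)
c=calibration("top");W=cloud(d,c);m=np.zeros(d.shape,bool);m[205:310,215:385]=1
ctr,sz,a,n=rect(m&(W[...,2]>.12)&(W[...,2]<.16),c,.14)
q=np.r_[ctr,0]-O;print("post",q@BX,q@BY,sz,a)
```

```text
False clk 9.10 corner [-0.0845  0.002   0.0222] F [ 0.   -0.14  0.13] g 0.6
False clk 9.57 corner [-0.0766  0.002   0.0221] F [ 0.21 -0.05 -0.31] g 0.6
False clk 10.03 corner [-0.0689  0.0019  0.022 ] F [-0.28 -0.62 -0.68] g 0.6
True clk 10.26 corner [-0.0676  0.0018  0.0216] F [-0.11  0.24  0.33] g 0.6
held clk 10.66 corner [-0.0684  0.002   0.021 ] F [-0.31 -0.45 -0.13] g 0.6
post -0.05226209578890015 -0.0031519331850967543 [0.089883   0.10041802] 84.3074951171875
```

Run:
```python
import cv2
a=cv2.resize(cv2.imread("pics/s2.png")[180:310,180:380],None,fx=3,fy=3,interpolation=2)
cv2.imwrite("pics/c2.png",a)
```

```text
(no output)
```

View pics/c2.png

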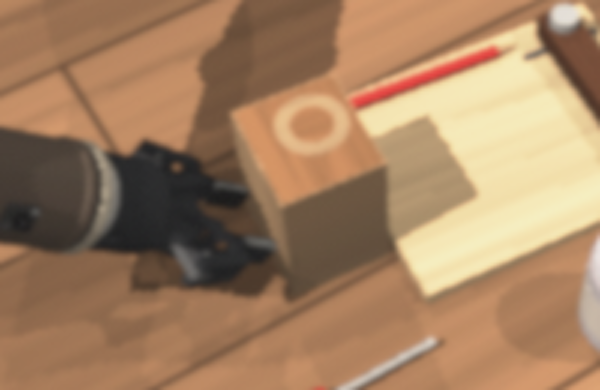

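The post is now squared (yaw 84.3°, the board's is 84.45°) at board x≈-0.05, so it is at or next to the edge. The force dropped to zero after the stop, so I'll press on in small increments and hold with a measured force.

Run:
```python
from h import *
def fx(n=6):
    f=0
    for _ in range(n):
        manip.hold(.03);f+=observe()["contact_force"]@BX/n
    return f
x=-.068
while x<-.055:
    x+=.0008;h=line(x,.002,.022,v=.015,fl=14);f=fx();print(round(x,4),h,round(f,2))
    if f<-6 or h:break
manip.hold(.3);st()
p,d=read_camera("top");c=calibration("top");W=cloud(d,c);m=np.zeros(d.shape,bool);m[205:310,215:385]=1
ctr,sz,a,n=rect(m&(W[...,2]>.12)&(W[...,2]<.16),c,.14)
q=np.r_[ctr,0]-O;print("post",q@BX,q@BY,sz,a)
```

```text
-0.0672 False -0.26
-0.0664 False -5.25
-0.0656 False -3.69
-0.0648 False -2.61
-0.064 False -2.37
-0.0632 False -2.66
-0.0624 False -3.13
-0.0616 False -2.69
-0.0608 False -2.51
-0.06 False -2.71
-0.0592 False -2.32
-0.0584 False -6.38
 clk 16.46 corner [-0.0591  0.002   0.0219] F [-6.91 -0.4   1.39] g 0.6
post -0.04394610503524325 -0.0031945981654102765 [0.09003385 0.10046188] 84.3074951171875
```

The post pressed the edge steadily at about 7 N, against about 2.6 N of sliding friction, upright at x≈-0.044. Next I'll tip it along the arc about the edge.

Run:
```python
from h import *
line(-.10,.002,.03,v=.1);line(-.10,.002,.105,v=.12)
line(-.0625,.002,.105,v=.06,fl=6);st("at face")
z0,cx,cz=.105,-.090,.102
for t in range(2,45,3):
    a=np.radians(t);dx=cx*np.cos(a)+cz*np.sin(a)-cx;dz=-cx*np.sin(a)+cz*np.cos(a)-cz
    h=line(-.0605+dx,.002,z0+dz,v=.035,fl=12);st(f"{t} {h}")
    if h:break
manip.hold(.3);st()
p,d=read_camera("scene");cv2.imwrite("pics/s3.png",cv2.resize(p[130:330,150:450],None,fx=2,fy=2))
```

```text
at face clk 18.63 corner [-0.0628  0.0019  0.1049] F [-0.62  0.41 -0.05] g 0.6
2 False clk 18.97 corner [-0.0573  0.0017  0.1082] F [-2.58  0.55  0.39] g 0.6
5 False clk 19.32 corner [-0.0509  0.002   0.1127] F [-1.13  0.09 -0.99] g 0.6
8 False clk 19.67 corner [-0.0451  0.0021  0.1167] F [-0.54 -0.25  0.04] g 0.6
11 False clk 20.02 corner [-0.0391  0.002   0.1205] F [-1.46 -1.01 -1.32] g 0.6
14 False clk 20.37 corner [-0.0328  0.002   0.1239] F [-1.52 -0.09  0.05] g 0.6
17 False clk 20.72 corner [-0.0264  0.002   0.127 ] F [-1.5   0.55  1.13] g 0.6
20 False clk 21.07 corner [-0.0198  0.002   0.1298] F [-0.92  0.    0.35] g 0.6
23 False clk 21.42 corner [-0.0131  0.002   0.1322] F [-1.24  0.06  1.29] g 0.6
26 False clk 21.77 corner [-0.0063  0.002   0.1343] F [-0.27 -0.24  0.87] g 0.6
29 False clk 22.12 corner [0.0006 0.0021 0.136 ] F [-2.03  0.24  1.44] g 0.6
32 False clk 22.47 corner [0.0076 0.0021 0.1373] F [ 0.4  -0.09  1.41] g 0.6
35 False clk 22.82 corner [0.0146 0.0021 0.1383] F [-0.42 -0.34  0.83] g 0.6
38 False clk 23.17 corner [0.0217 0.0021 0.1389] F [-0.73 -0.49  0.13] g 0.6
41 False clk 23.52 corner [0.0289 0.0021 0.1391] F [-0.47  0.12  0.28] g 0.6
44 False clk 23.87 corner [0.036  0.0022 0.1389] F [0.15 0.62 0.53] g 0.6
 clk 24.17 corner [0.0355 0.0019 0.1389] F [-0.08  0.78  0.36] g 0.6
```

View pics/s3.png

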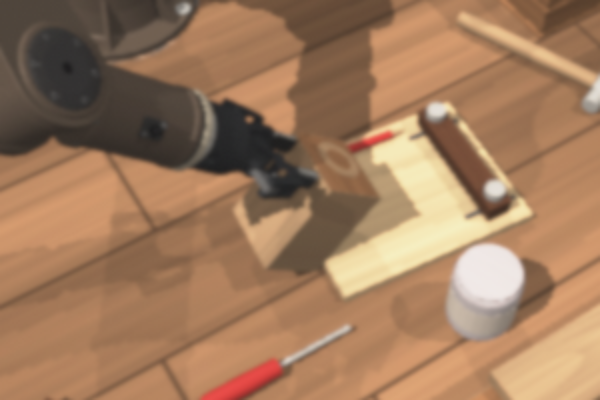

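The picture shows the post tipped by roughly 30°, leaning over the edge with its top end ring at about (340,160) and the fingers behind its face. It hasn't passed balance yet, so I'll follow the arc further.

Run:
```python
from h import *
z0,cx,cz=.105,-.090,.102
c=calibration("top")
for t in range(47,72,3):
    a=np.radians(t);dx=cx*np.cos(a)+cz*np.sin(a)-cx;dz=-cx*np.sin(a)+cz*np.cos(a)-cz
    h=line(-.0605+dx,.002,z0+dz,v=.035,fl=10)
    p,d=read_camera("top");W=cloud(d,c);Q=(W-O);bx,by,z=Q@BX,Q@BY,Q[...,2]
    m=(abs(by)<.04)&(bx>.07)&(bx<.13)&(z>.03);zt=np.median(z[m]) if m.sum()>20 else 0
    st(f"{t} {h} n={m.sum()} z={zt:.3f}")
    if h or (m.sum()>300 and abs(zt-.105)<.01):break
manip.hold(.4);st()
p,d=read_camera("scene");cv2.imwrite("pics/s4.png",cv2.resize(p[130:330,150:450],None,fx=2,fy=2))
```

```text
47 False n=212 z=0.099 clk 24.62 corner [0.0429 0.0021 0.1384] F [ 0.8  -0.11  0.34] g 0.6
50 False n=389 z=0.106 clk 25.02 corner [0.0499 0.0021 0.1375] F [-0.07 -0.16 -0.3 ] g 0.59
 clk 25.42 corner [0.0497 0.002  0.1375] F [-0.36 -0.57 -0.43] g 0.6
```

View pics/s4.png

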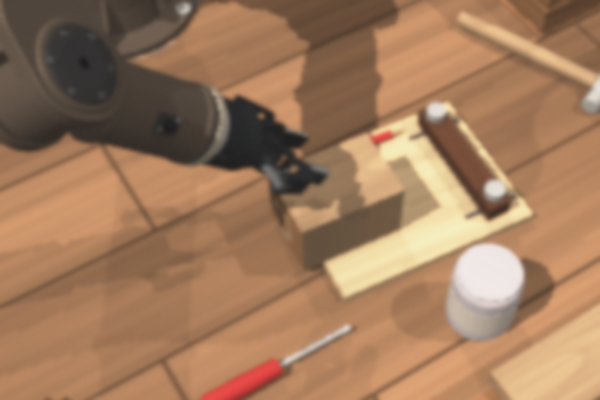

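The post lies on its side on the board: top z=0.106, against an expected 0.105. I'll retreat, measure its yaw, then slide it.

```bash
cat >> h.py <<'E'
def meas():
    c=calibration("top");p,d=read_camera("top");W=cloud(d,c);Q=W-O
    bx,by,z=Q@BX,Q@BY,Q[...,2]
    ctr,sz,a,n=rect((abs(z-.106)<.012)&(abs(by)<.08)&(bx>-.08)&(bx<.3),c,.105)
    q=np.r_[ctr,0]-O;print("post ctr",np.round([q@BX,q@BY],4),sz,a)
    fm=(z>.032)&(z<.06)&(abs(by)<.12)&(bx>.19)&(bx<.27);ctr,sz,a,n=rect(fm,c,.045)
    q=np.r_[ctr,0]-O;print("fence",np.round([q@BX,q@BY],4),sz,a)
def fx(n=6):
    f=0
    for _ in range(n):
        manip.hold(.03);f+=observe()["contact_force"]@BX/n
    return f
E
python3 - <<'E'
from h import *
line(.03,.002,.16,v=.1);line(-.08,.002,.13,v=.15);line(-.08,.002,.042,v=.12);st()
meas()
E
```

```text
clk 27.71 corner [-0.0799  0.0016  0.0426] F [ 0.11 -0.51  0.31] g 0.6
post ctr [ 0.0408 -0.0035] [0.14054166 0.10016822] 84.21293640136719
fence [ 0.2349 -0.0006] [0.03781852 0.1893644 ] 84.09366607666016
```

Run:
```python
from h import *
line(-.01,-.0035,.042,v=.08,fl=6);st("a")
print(line(.05,-.0035,.042,v=.03,fl=8));st("b")
print(line(.085,-.0035,.042,v=.03,fl=8));st("c");print("fx",fx())
meas()
```

```text
a clk 28.78 corner [-0.0107 -0.0037  0.0418] F [ 0.74  0.06 -0.39] g 0.6
False
b clk 30.93 corner [ 0.05   -0.0034  0.042 ] F [-3.37  1.75  2.14] g 0.6
False
c clk 32.25 corner [ 0.0853 -0.0032  0.042 ] F [-1.41 -0.77 -0.16] g 0.6
fx -0.4200497236240699
post ctr [ 0.125  -0.0032] [0.14145673 0.10024034] 84.30867004394531
fence [ 0.235  -0.0007] [0.03758988 0.18939275] 84.56568145751953
```

Run:
```python
from h import *
print(line(.100,-.0035,.042,v=.02,fl=8));st("d")
x=.100
while x<.120:
    x+=.0006;h=line(x,-.0035,.042,v=.012,fl=9);f=fx(4);print(round(x,4),h,round(f,2))
    if f<-9.5 or h:break
manip.hold(.3);st();print(fx());meas()
```

```text
True
d clk 32.77 corner [ 0.0855 -0.0035  0.0416] F [0.8  0.   0.33] g 0.6
0.1006 False -2.21
0.1012 False -2.05
0.1018 False -1.72
0.1024 False -1.74
0.103 False -1.93
0.1036 False -1.85
0.1042 False -1.97
0.1048 False -1.89
0.1054 False -1.22
0.106 False -1.9
0.1066 False -1.71
0.1072 False -2.21
0.1078 False -1.73
0.1084 False -2.06
0.109 False -5.15
0.1096 False -8.27
0.1102 False -12.03
 clk 40.77 corner [ 0.1087 -0.0036  0.0418] F [-11.83   2.9    5.56] g 0.6
-12.210639450751763
post ctr [ 0.1482 -0.0039] [0.14165086 0.10020921] 84.34422302246094
fence [ 0.2346 -0.0007] [0.03793621 0.18938626] 84.43614959716797
```

The post is seated with about 10 N on the fence (12 N of push less about 2 N of friction), the fence hasn't moved, and the angles agree within 0.1°. I'll back off, check and hand it in.

Run:
```python
from h import *
line(.09,-.0035,.042,v=.02);line(.0,-.0035,.06,v=.1);line(-.08,0,.2,v=.15);manip.hold(.3);st();meas()
workorder.job_done();print(observe()["clock"])
```

```text
clk 44.77 corner [-0.0797  0.0002  0.1997] F [-0.14 -0.45 -0.31] g 0.6
post ctr [ 0.1482 -0.0037] [0.14164534 0.10039751] 84.38350677490234
fence [ 0.2331 -0.0007] [0.04092874 0.18938261] 84.37110900878906
the job is handed in; nothing more can be done
the job is handed in; nothing more can be done
```

The job is handed in at about 45 s: the post lies on the board, pressed home against the fence at about 10 N (target about 8 N), about 3 mm off its middle and flush to within about 0.1° by camera, with no clear fence movement; the verdict was not shown.

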